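# Centre the egg cup on its stand

## Robot

A 6-joint arm with a two-finger parallel gripper is mounted at the origin on a cart in front of the work surface, level with it; the furniture and walls round the work are solid. World frame = base frame: x ahead of the robot, y to its left, z up, the work surface at z = 0. Lengths are in mm, angles in degrees, forces in N, time in s.
With the tool pointing down it reaches from about 350 to 850 mm from the base axis. Payload 8.1 kg.
Tool frame: the origin (TCP) lies midway between the tips of the shut fingers; the grasp point (between the pads) lies 19 mm behind it; z points along the fingers, y is the line along which they close (so a half turn about z gives the same grasp; the last joint's range is limited). The gripper opens to 85 mm and grips with 20 to 120 N. Pads are 22 mm wide; open, the fingers measure 114 mm over their backs; the gripper's body (76 mm by 85 mm) begins 54 mm behind the grasp point. The pads swing forward as they close: fully open they stand 13 mm farther back than shut.
Start: joints at [-71.757, 7.471, 85.268, -0, 87.261, -4.893], TCP at [235.769, -551.741, 231.292] pointing down, gripper open.
Joint ranges: [-169.43, 169.43], [-51.17, 129.36], [1.28, 143.12], [-76.62, 256.62], [0, 156.53], [-152.29, 152.29]. Speed limits (degrees/s): [136.94, 136.94, 159.86, 180, 180, 180].

## Interface

Orientations are given as [roll, pitch, yaw] about the fixed x, y, z axes, in that order (R = Rz(yaw) Ry(pitch) Rx(roll)).
In Python, from bench import sense, snapshot, camera_params, hand_in, masks_of, pinpoint gives the robot as it stands.
- The arm moves only by the tool step_arm, never from a script. Its argument "targets" is a list of rows, each an object with "angular": the turn, a rotation vector about the tool's x, y, z scaled (see below), a list of three; "dp": the shift along the tool's x, y, z scaled (see below), a list of three; "fingers": the closure, from 0 (fully open) to 1 (shut). A call has exactly 8 rows; each row is the pose to reach, as a shift and turn from the pose commanded when the call began, along the tool's axes at that moment, turning the shorter way round; what a row does not reach only later rows make up. The controller multiplies each number of a shift by 0.2 m and each number of a turn by 180 degrees. A row lasts 1/8 s, in which the tool goes at most 62.5 mm and 10.7 degrees, less where a joint would pass 70% of its speed; a pose out of reach is approached as far as the arm can. A call with a number of a shift or a turn outside -1 to 1 is refused whole. A call with a gripper value outside its range is refused whole. The fingers move at their own pace and stop on an object; "newtons" is the grip in N (left out, the last holds). Time passes only in rows, so rows that repeat a pose let the fingers close, or fill a call up. It gives the time, the measured TCP pose, the force, the opening and the grip force at its end, in the units of the state.
- sense(): the state, without advancing time (a new reading comes with each control period).
- snapshot(name): name is "side" or "top" or "wrist"; returns the picture (420x560x3 uint8, blue, green, red); there is no depth.
- camera_params(name): a dict with "vfov" (degrees; the focal length in pixels is half the picture's height over the tangent of half this angle, whatever the lens; pixels are square), "cx", "cy" (the principal point, pixels), "D" ([k1, k2, p1, p2, k3] as OpenCV has them; the pictures are not rectified), "R" (3x3) and "t" (3): a world point X has camera coordinates R X + t. Camera axes: x right, y down, z forward; pixel columns grow to the right and rows downward; lengths in mm; the calibration is good to about 2 mm. A picture is of the moment at which its call begins: read the wrist's pose just before it. camera_params takes no time and is no camera call; for the wrist camera it gives the pose at the moment of the call.
- hand_in(): hands the job in; it is judged then, once.
Trained networks look in the newest picture that a camera, given by its name, has taken for a name from the list of things; names that differ only in an ending like _2 or _b are one class to them, and where a whole thing is asked for, a point or a joint stands for the part that bears it (a point fixed in the world has none). Each returns a list of dicts, best first, with "conf" (0 to 1); they miss things now and then, are a little off and sometimes report something else, mostly with a low value. They report only what shows in the picture. A call takes as long as a camera call. They do not tell look-alikes from the thing itself.
- masks_of(camera, label): "pixels" (420x560 bool, what is visible of it) and "at" ([column, row] in pixels, amid what is visible of it).
- pinpoint(camera, label): "at" ([column, row] in pixels: a listed point, or the origin of a listed thing).
The state is a dict: "time": time; "joint_pos": joint angles; "qd": joint speeds; "joint_efforts": joint torques, N m; "tool_pos": TCP position; "tcp_rot": TCP orientation; "ft_force": force on the tool from outside, world axes, zero at the start; "wrist_torque": the same for the moment, N m; "finger_gap": finger opening in mm; "grip_force": force on a finger pad.
Only numpy, scipy, OpenCV 4.12 (cv2) and the standard library are available. Lean on these libraries where they do the work, as an engineer would, in place of code of your own. Each camera call takes 0.05 s, during which the arm holds its last target. There are 200 camera calls.

## Task

The little egg cup with the egg in it stands off-centre on its round wooden stand, partly over the edge. Slide it to the middle of the stand with light pushes of the fingertips low on the cup, so that the same width of wood shows all round. It is wobbly: do not grip, lift or tip it, do not touch the egg or spill it from the cup, and leave the other things where they are.

Things in the scene. Friction and masses are not known exactly. Their poses are not given: they have to be found in the camera images.
- stand: round light-wood pedestal, the only one of its kind, fixed to the worktop: flat round top 100 mm across, 40 mm above the worktop, on a narrower stem and foot. Origin on its axis at the worktop (centre of the underside); z up; its yaw means nothing as it is round.
- egg_cup: white porcelain egg cup, loose, 0.07-0.13 kg, 34 mm high, 42 mm across the rim. It rocks on a foot ring 28 mm across; the flange above is widest, 49 mm, upright-sided 5 to 10 mm above the underside: a vertical fingertip reaching there slides the cup (about 1 N); hit hard or high it may tip. Origin: centre of underside; z up. At first 29-37 mm from the stand's axis, in any direction.
- egg: brown hen's egg, 40 mm across, 52 mm tall, 0.055 kg, lying loose on the rim of the egg cup, upright. Origin at its centre, which is 45 mm above the underside of the cup; its top is 71 mm above the stand's top.
- spice_jar: spice jar with red cap, 45 mm across, 109 mm high, loose bystander; origin at the centre of its underside
- tea_box: tea carton, 50 x 64 x 107 mm, upright, loose bystander; origin at the centre of its underside
- mug: small patterned stoneware cup with handle, 70 x 99 x 60 mm, loose bystander; origin at the centre of its underside box (handle included)
There are look-alikes about, which are no part of the job. Several things have the shape of the stand; the one meant has the colours described above.

How it is judged (in metres and radians):
At the end, for the whole second after the job is handed in: The egg cup stands upright and at rest on the stand's top with its axis within 8 mm of the stand's axis, the egg still sitting in it (horizontal distance between egg_cup and stand below 0.008 m and z of egg_cup in the frame of stand between 0.037 and 0.043 m and angle between egg_cup's own z axis and vertical below 0.08 rad and distance between egg and egg_cup above 0.038 m and horizontal distance between egg and egg_cup below 0.01 m and linear speed of egg_cup below 0.01 m/s and linear speed of egg below 0.02 m/s); the robot touches nothing.
It fails at once if the egg cup is lifted more than 8 mm off the stand, or falls off it (z of egg_cup in the frame of stand above 0.048 m or z of egg_cup in the frame of stand below 0.03 m).
It fails at once if the egg cup is tipped by more than 0.25 rad (14 degrees) (angle between egg_cup's own z axis and vertical above 0.25 rad).
It fails at once if the egg cup is gripped or pushed hard (more than 10 N) (contact force between any of the fingers, the arm and egg_cup above 10 N).
It fails at once if the robot touches the egg, or the egg comes out of the cup (contact force between any of the fingers, the arm and egg above 0.3 N or horizontal distance between egg and egg_cup above 0.025 m).
It fails at once if the spice jar, tea carton or stoneware cup is moved (more than 15 mm) (distance of any of spice_jar, tea_box, mug from where it was at the start of the episode above 0.015 m).
It also fails if it takes over 48 s, if anything falls off the work surface, if the arm or the gripper's body presses on something with over 40 N, if the wrist force passes 120 N, or if a joint passes its speed limit or range.

## Working session

There is one attempt and no reset: what is moved stays moved. The work goes in short steps, Python scripts to look and compute and a tool call to move; the robot and the scene stay as the last step left them, time stands still between calls to the robot, and variables do not carry over. Pictures are saved under pics/ and viewed, at most 10 in all, crops included, and the job is handed in when it is done.

Besides the shell and the picture viewer there is one more tool, called after "Call:" as a command line: name --argument value ..., lists and objects as JSON in quotes. step_arm: Moves the arm, as the interface text tells. Its arguments: {"type":"object","properties":{"targets":{"type":"array","items":{"type":"object","properties":{"angular":{"type":"array","items":{"type":"number","minimum":-1,"maximum":1}},"dp":{"type":"array","items":{"type":"number","minimum":-1,"maximum":1}},"fingers":{"type":"number"}}}},"newtons":{"type":"number"}},"required":["targets"]}

```bash
mkdir -p pics
cat > h.py <<'E'
import numpy as np,cv2
from bench import *
def K(p):
    f=210/np.tan(np.radians(p["vfov"])/2)
    return np.array([[f,0,p["cx"]],[0,f,p["cy"]],[0,0,1.]])
def ray(p,uv):
    q=cv2.undistortPoints(np.array([[uv]],float),K(p),np.array(p["D"],float))[0,0]
    R=np.array(p["R"]);t=np.array(p["t"])
    return -R.T@t, R.T@np.array([q[0],q[1],1])
def onz(p,uv,z):
    c,d=ray(p,uv); return c+d*(z-c[2])/d[2]
def proj(p,X):
    R=np.array(p["R"]);r,_=cv2.Rodrigues(R)
    return cv2.projectPoints(np.array(X,float).reshape(-1,1,3),r,np.array(p["t"],float),K(p),np.array(p["D"],float))[0][:,0]
E
python3 - <<'E'
from h import *
ims=[]
for c in ["top","side"]:
    im=snapshot(c);p=camera_params(c);ims.append(im.copy())
    print(c,-np.array(p["R"]).T@np.array(p["t"]))
    for n,z in [("stand",0),("egg_cup",40),("egg",85),("spice_jar",0),("tea_box",0),("mug",0)]:
        for d in pinpoint(c,n): print(n,round(d["conf"],2),np.round(d["at"]),np.round(onz(p,d["at"],z)))
cv2.imwrite("pics/a.png",cv2.resize(np.vstack(ims),(800*560//800,600*1)) if 0 else ims[0]);cv2.imwrite("pics/b.png",ims[1])
E
```

```text
top [ 439.8532543  -245.91252308 1121.06979448]
stand 0.72 [317. 233.] [ 517. -328.    0.]
stand 0.57 [261. 240.] [ 499. -172.    0.]
egg_cup 0.55 [325. 220.] [ 549. -348.   40.]
egg 0.5 [328. 215.] [ 558. -349.   85.]
egg 0.39 [327. 223.] [ 538. -347.   85.]
spice_jar 0.63 [168. 264.] [436.  84.   0.]
tea_box 0.81 [416. 256.] [ 448. -602.    0.]
mug 0.55 [278. 162.] [ 721. -220.    0.]
side [  -43.74528373 -1369.51541903   735.84453179]
stand 0.83 [243. 235.] [ 497. -170.    0.]
stand 0.59 [278. 258.] [ 523. -329.    0.]
egg_cup 0.52 [288. 247.] [ 542. -349.   40.]
egg 0.72 [287. 248.] [ 501. -416.   85.]
egg 0.71 [291. 233.] [ 545. -358.   85.]
tea_box 0.9 [301. 321.] [ 444. -586.    0.]
mug 0.91 [319. 229.] [ 709. -239.    0.]
mug 0.45 [286. 248.] [ 572. -290.    0.]
```

View pics/a.png

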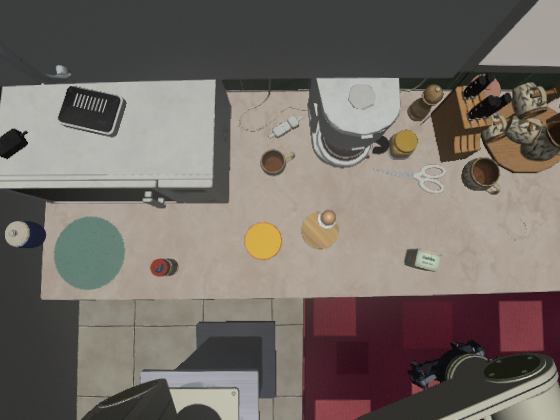

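View pics/b.png

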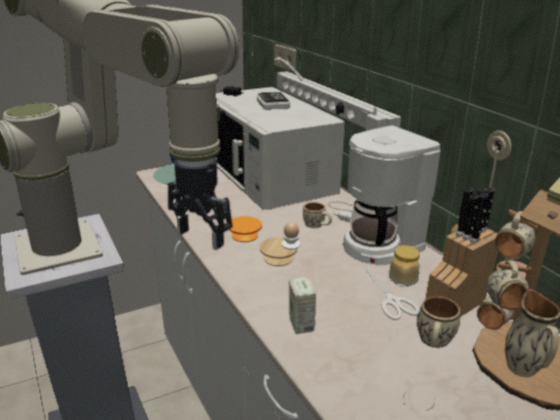

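The top view shows the light-wood stand at about (320,231), with the egg cup off-centre towards (327,221). The orange disc at (263,241) is a look-alike. The side view agrees: stand at (278,252), egg at (291,231). The push has to go roughly along (-0.8, +0.57), starting from the far right side.

```bash
cat >> h.py <<'E'
from scipy.spatial.transform import Rotation as Ro
def target(pos,ang,tilt,cur=None):
    """pose: tool x along heading ang (deg), down, body leaning away by tilt; prints dp, angular"""
    s=sense(); R0=Ro.from_euler("xyz",s["tcp_rot"],degrees=True); 
    a=np.radians(ang);t=np.radians(tilt);h=np.array([np.cos(a),np.sin(a),0])
    res=[]
    for sg in (1,-1):
        z=h*np.sin(t)+np.array([0,0,-1])*np.cos(t)
        x=sg*(h*np.cos(t)+np.array([0,0,1])*np.sin(t)); y=np.cross(z,x)
        w=(R0.inv()*Ro.from_matrix(np.c_[x,y,z])).as_rotvec(degrees=True)/180
        res.append(w)
    d=R0.inv().apply(np.array(pos)-s["tool_pos"])/200
    print("t",s["time"],"tcp",np.round(s["tool_pos"],1),np.round(s["tcp_rot"],1),"dp",np.round(d,4),"ang",[np.round(w,4).tolist() for w in res])
E
python3 - <<'E'
from h import *
for n in ["stand","egg_cup","egg"]:
  for c,z in [("top",{"stand":40,"egg_cup":57,"egg":85}[n]),("side",{"stand":40,"egg_cup":57,"egg":85}[n])]:
    snapshot(c);p=camera_params(c)
    for m in masks_of(c,n)[:2]:
        v,u=np.nonzero(m["pixels"]);uv=[(u.min()+u.max())/2,(v.min()+v.max())/2]
        print(n,c,round(m["conf"],2),np.round(uv,1),len(u),np.round(onz(p,uv,z)))
s=sense();R0=Ro.from_euler("xyz",s["tcp_rot"],degrees=True);p=camera_params("wrist")
R=np.array(p["R"]);c=-R.T@np.array(p["t"]);print("cam in tool",R0.inv().apply(c-s["tool_pos"]),"axis",R0.inv().apply(R[2]),p["vfov"],s["finger_gap"])
target([600,-390,200],145,0)
E
```

```text
stand top 0.83 [263. 240.] 1088 [ 498. -180.   40.]
stand top 0.74 [319.5 230. ] 886 [ 523. -331.   40.]
stand side 0.83 [245.5 229. ] 677 [ 486. -209.   40.]
stand side 0.64 [277.5 252. ] 751 [ 507. -358.   40.]
egg_cup side 0.45 [290.  243.5] 208 [ 542. -360.   57.]
egg_cup side 0.2 [277. 252.] 676 [ 492. -383.   57.]
egg side 0.71 [290.5 230. ] 191 [ 553. -342.   85.]
cam in tool [  71.63997021    1.01359227 -143.66169683] axis [-2.74141587e-01 -4.14480932e-04  9.61689253e-01] 65.6768294947645 85.46236256899846
t 1.3 tcp [ 235.8 -551.7  231.3] [180.   -0.   23.1] dp [ 1.9923 -0.0282  0.1565] ang [[0.0, 0.0, -0.677], [0.0, -0.0, 0.323]]
```

Call:
step_arm --targets '[{"dp": [0.2,0,0.02],"angular": [0,0,-0.05],"fingers": 0.74},{"dp": [0.5,0,0.04],"angular": [0,0,-0.1],"fingers": 0.74},{"dp": [0.75,0,0.05],"angular": [0,0,-0.16],"fingers": 0.74},{"dp": [1,0,0.05],"angular": [0,0,-0.22],"fingers": 0.74},{"dp": [1,0,0.05],"angular": [0,0,-0.28],"fingers": 0.74},{"dp": [1,0,0.05],"angular": [0,0,-0.34],"fingers": 0.74},{"dp": [1,0,0.05],"angular": [0,0,-0.39],"fingers": 0.74},{"dp": [1,0,0.05],"angular": [0,0,-0.44],"fingers": 0.74}]' --newtons 20

```text
time: 2.3
tool_pos: [419.8, -473.1, 221.2]
tcp_rot: [-180.0, -0.0, 102.6]
ft_force: [-0.4, -0.7, -0.5]
finger_gap: 22.3
grip_force: 0.0
```

Run:
```python
from h import *
target([595,-385,200],145,0);print(sense()["finger_gap"])
```

```text
t 2.3 tcp [ 419.8 -473.1  221.2] [-180.    -0.   102.6] dp [0.238  0.9514 0.1062] ang [[-0.0, -0.0, -0.2353], [-0.0, 0.0, 0.7647]]
22.26236222914586
```

Call:
step_arm --targets '[{"dp": [0.05,0.2,0.02],"angular": [0,0,-0.06],"fingers": 0.74},{"dp": [0.12,0.5,0.05],"angular": [0,0,-0.12],"fingers": 0.74},{"dp": [0.18,0.75,0.08],"angular": [0,0,-0.18],"fingers": 0.74},{"dp": [0.23,0.93,0.1],"angular": [0,0,-0.235],"fingers": 0.74},{"dp": [0.238,0.951,0.106],"angular": [0,0,-0.2353],"fingers": 0.74},{"dp": [0.238,0.951,0.106],"angular": [0,0,-0.2353],"fingers": 0.74},{"dp": [0.238,0.951,0.106],"angular": [0,0,-0.2353],"fingers": 0.74},{"dp": [0.238,0.951,0.106],"angular": [0,0,-0.2353],"fingers": 0.74}]'

```text
time: 3.3
tool_pos: [594.5, -387.0, 200.6]
tcp_rot: [-180.0, 0.0, 144.6]
ft_force: [-0.5, 1.3, -0.2]
finger_gap: 22.4
grip_force: 0.0
```

Run:
```python
from h import *
im=snapshot("wrist");p=camera_params("wrist");cv2.imwrite("pics/c.png",im)
for n,z in [("stand",40),("egg_cup",57),("egg",85)]:
    for m in masks_of("wrist",n)[:2]:
        v,u=np.nonzero(m["pixels"]);uv=[(u.min()+u.max())/2,(v.min()+v.max())/2]
        print(n,round(m["conf"],2),u.min(),u.max(),v.min(),v.max(),len(u),np.round(onz(p,uv,z),1))
    for d in pinpoint("wrist",n)[:2]: print(" pin",round(d["conf"],2),np.round(d["at"],1),np.round(onz(p,d["at"],{"stand":0,"egg_cup":40,"egg":85}[n]),1))
target([595,-385,200],145,0);print(proj(p,[[520,-330,40],[547,-350,40]]))
```

```text
stand 0.81 381 450 0 11 635 [ 534.8 -207.1   40. ]
stand 0.55 230 342 26 137 8378 [ 520.8 -328.2   40. ]
 pin 0.81 [284.6  92. ] [ 525.5 -332.6    0. ]
egg_cup 0.71 261 306 98 134 199 [ 543.1 -346.8   57. ]
 pin 0.75 [290.8 131.1] [ 555.3 -348.7   85. ]
t 3.65 tcp [ 595.2 -386.1  200.1] [180.   -0.  144.7] dp [0.0041 0.0039 0.0006] ang [[0.0, 0.0, -0.0018], [0.0, -0.0, 0.9982]]
[[283.77565309  81.94562164]
 [283.0076162  121.53841785]]
```

View pics/c.png

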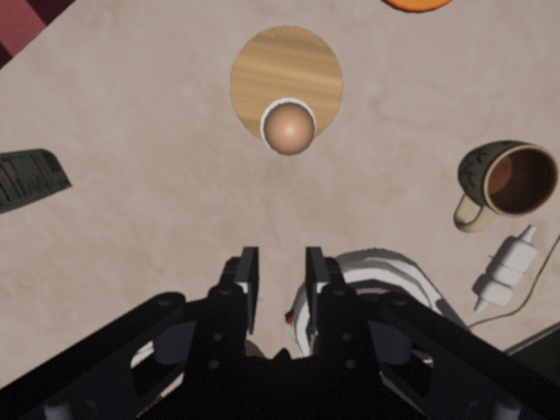

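The wrist view shows the stand's disc at about (286,83), radius about 57 px. The egg is at (289,130) with the cup rim around it. The fingers are in line behind it, and the coffee-machine base starts at about (350,255). I'll refine the stand and cup by fitting, and check the clearance to the machine.

```bash
cat > look.py <<'E'
from h import *
from scipy.optimize import least_squares
def look(draw=None,th0=40):
    im=snapshot("wrist");p=camera_params("wrist")
    hsv=cv2.cvtColor(im,cv2.COLOR_BGR2HSV)
    out={}
    m=max((m for m in masks_of("wrist","stand") if im[m["pixels"]].mean(0)[0]>60 or 1),key=lambda m:m["conf"]*(m["pixels"].sum()>2000))
    c=max(cv2.findContours(m["pixels"].astype(np.uint8),0,1)[0],key=len)[:,0]
    P=np.array([onz(p,q,40)[:2] for q in c.astype(float)])
    r=least_squares(lambda x:np.hypot(*(P-x[:2]).T)-50,P.mean(0),loss="soft_l1",f_scale=0.7)
    out["stand"]=r.x; print("stand",r.x.round(1),"med res",np.median(abs(np.hypot(*(P-r.x).T)-50)).round(2))
    # egg by colour: brown, in the neighbourhood
    e=masks_of("wrist","egg");k=masks_of("wrist","egg_cup")
    for n,l,z,rad in (("egg",e,85,20),("cup",k,74,21)):
        for q in l[:1]:
            v,u=np.nonzero(q["pixels"]);print(n,round(q["conf"],2),u.min(),u.max(),v.min(),v.max(),len(u))
    return im,p,out
E
python3 - <<'E'
from look import *
im,p,o=look()
hsv=cv2.cvtColor(im,cv2.COLOR_BGR2HSV)
# white rim pixels near egg
roi=np.zeros(im.shape[:2],bool);roi[90:165,250:325]=1
w=(hsv[...,1]<45)&(hsv[...,2]>190)&roi
v,u=np.nonzero(w);print("white",len(u),u.min(),u.max(),v.min(),v.max())
for y in (110,130,150): print(hsv[y,284:296:6].tolist())
s=o["stand"]
for q in [(289,130),]: print("egg ctr",onz(p,q,85).round(1))
print("machine",[onz(p,q,30).round(0) for q in ((350,258),(400,255),(300,300))])
cv2.imwrite("pics/d.png",cv2.resize(im[20:170,200:350],(600,600),interpolation=cv2.INTER_CUBIC))
E
```

```text
stand [ 523.5 -330.6] med res 2.05
egg 0.87 261 313 101 154 2197
white 191 259 312 98 137
[[12, 106, 149], [13, 105, 153]]
[[17, 71, 205], [18, 54, 209]]
[[13, 102, 135], [14, 100, 138]]
egg ctr [ 554.4 -348.6   85. ]
machine [array([ 702., -372.,   30.]), array([ 729., -327.,   30.]), array([ 713., -443.,   30.])]
```

View pics/d.png

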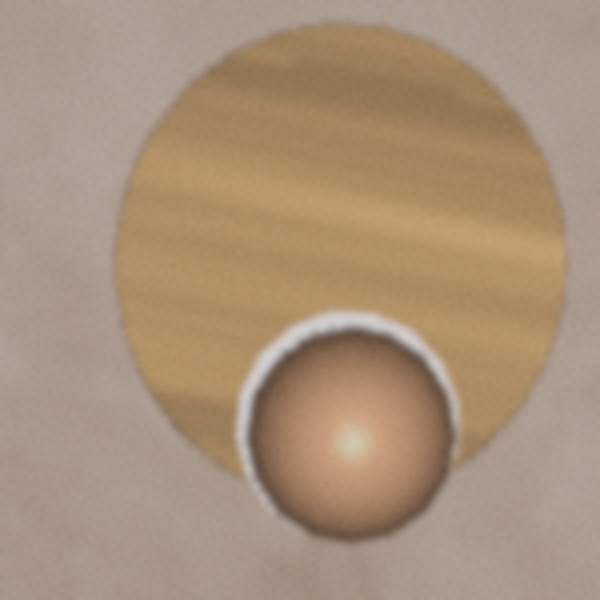

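```bash
cat > fit.py <<'E'
from h import *
from scipy.optimize import least_squares
a=np.linspace(0,2*np.pi,181)
def circ(x,y,z,r): return np.c_[x+r*np.cos(a),y+r*np.sin(a),0*a+z]
def fit(p,z,r,x0,L=None,Rt=None,T=None,B=None):
    "centre from image extremes left,right,top,bottom"
    def f(x):
        q=proj(p,circ(*x,z,r));e=[]
        if L:e.append(q[:,0].min()-L)
        if Rt:e.append(q[:,0].max()-Rt)
        if T:e.append(q[:,1].min()-T)
        if B:e.append(q[:,1].max()-B)
        return e
    s=least_squares(f,x0,x_scale=10,diff_step=1e-3);return s.x,np.round(s.fun,1)
E
python3 - <<'E'
from fit import *
p=camera_params("wrist")
S,e=fit(p,40,50,[523,-331],228.7,341.5,25.5);print("stand",S,e)
C,e=fit(p,50,24.5,[547,-348],259,315.5,97.5);print("cup",C,e)
c,d=ray(p,(287.9,128.9));print("egg",onz(p,(287.9,128.9),85))
v=S-C;print("offset",v,np.hypot(*v),np.degrees(np.arctan2(v[1],v[0])))
E
```

```text
stand [ 525.93227466 -331.50874177] [-0.5  0.5  0. ]
cup [ 553.22496453 -348.56378958] [ 0.3 -0.3 -0. ]
egg [ 553.25733384 -348.70258383   85.        ]
offset [-27.29268987  17.05504782] 32.183312074511484 147.99896974710785
```

Run:
```python
from h import *
target([599.8,-377.7,120],148,5)
target([599.8,-377.7,43],148,5)
```

```text
t 3.85 tcp [ 595.4 -386.   200.1] [-180.    -0.   144.7] dp [0.0058 0.0466 0.4003] ang [[0.0008, 0.0278, -0.0184], [0.0428, -0.0012, 0.9807]]
t 3.85 tcp [ 595.4 -386.   200.1] [-180.    -0.   144.7] dp [0.0058 0.0466 0.7853] ang [[0.0008, 0.0278, -0.0184], [0.0428, -0.0012, 0.9807]]
```

Call:
step_arm --targets '[{"dp": [0,0.02,0.1],"angular": [0.001,0.028,-0.018],"fingers": 0.74},{"dp": [0.006,0.047,0.25],"angular": [0.001,0.028,-0.018],"fingers": 0.74},{"dp": [0.006,0.047,0.4],"angular": [0.001,0.028,-0.018],"fingers": 0.74},{"dp": [0.006,0.047,0.53],"angular": [0.001,0.028,-0.018],"fingers": 0.74},{"dp": [0.006,0.047,0.64],"angular": [0.001,0.028,-0.018],"fingers": 0.74},{"dp": [0.006,0.047,0.72],"angular": [0.001,0.028,-0.018],"fingers": 0.74},{"dp": [0.006,0.047,0.77],"angular": [0.001,0.028,-0.018],"fingers": 0.74},{"dp": [0.006,0.047,0.785],"angular": [0.001,0.028,-0.018],"fingers": 0.74}]'

```text
time: 4.85
tool_pos: [599.7, -377.6, 42.8]
tcp_rot: [-180.0, -5.1, 147.9]
ft_force: [-0.3, 0.2, 0.7]
finger_gap: 22.5
grip_force: 0.0
```

Run:
```python
from fit import *
im=snapshot("wrist");p=camera_params("wrist");cv2.imwrite("pics/e.png",im)
target([599.8,-377.7,43],148,5)
h=np.array([-.848,.530]);C=np.array([553.2,-348.6]);E=C+h*32.2-h*32.8
target([*(C-40*h),43],148,5);target([*E,43],148,5)
```

```text
t 4.9 tcp [ 599.8 -377.7   42.9] [-180.    -5.   147.9] dp [ 0.0004  0.0001 -0.0003] ang [[-0.0002, -0.0002, -0.0004], [-0.0003, 0.0003, 0.9996]]
t 4.9 tcp [ 599.8 -377.7   42.9] [-180.    -5.   147.9] dp [ 0.0748 -0.0001  0.0062] ang [[-0.0002, -0.0002, -0.0004], [-0.0003, 0.0003, 0.9996]]
t 4.9 tcp [ 599.8 -377.7   42.9] [-180.    -5.   147.9] dp [ 0.271  -0.0003  0.0235] ang [[-0.0002, -0.0002, -0.0004], [-0.0003, 0.0003, 0.9996]]
```

View pics/e.png

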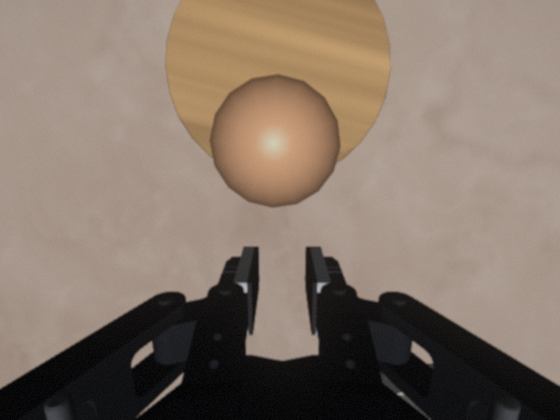

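The egg is at (275,140), the stand's centre column is about 278, and the fork's axis is about 283. So I shift about 2 mm to the left and push slowly.

Call:
step_arm --targets '[{"dp": [0.05,-0.011,0.004],"fingers": 0.74},{"dp": [0.08,-0.011,0.007],"fingers": 0.74},{"dp": [0.09,-0.011,0.008],"fingers": 0.74},{"dp": [0.1,-0.011,0.0087],"fingers": 0.74},{"dp": [0.11,-0.011,0.0095],"fingers": 0.74},{"dp": [0.12,-0.011,0.0104],"fingers": 0.74},{"dp": [0.13,-0.011,0.0113],"fingers": 0.74},{"dp": [0.14,-0.011,0.0122],"fingers": 0.74}]'

```text
validation failed for argument at $.ta...
```

```bash
cat > eg.py <<'E'
from fit import *
im=snapshot("wrist");p=camera_params("wrist")
for q in masks_of("wrist","egg")[:1]:
    v,u=np.nonzero(q["pixels"]);uv=[(u.min()+u.max())/2,(v.min()+v.max())/2]
    E=onz(p,uv,85)[:2];S=np.array([525.9,-331.5]);h=np.array([-.848,.530])
    print(round(q["conf"],2),u.min(),u.max(),v.min(),v.max(),"egg",E.round(1),"stand-egg",(S-E).round(1),"along",((S-E)@h).round(1),"lat",((S-E)@[-h[1],h[0]]).round(1))
s=sense();print(np.round(s["tool_pos"],1),np.round(s["ft_force"],1),s["finger_gap"],s["time"])
E
python3 eg.py
```

```text
[ 600.2 -378.    43.9] [ 0.2 -0.4  0.1] 22.254393023115508 5.0
```

Call:
step_arm --targets '[{"dp": [0.05,-0.011,0.004],"angular": [0,0,0],"fingers": 0.74},{"dp": [0.08,-0.011,0.007],"angular": [0,0,0],"fingers": 0.74},{"dp": [0.09,-0.011,0.008],"angular": [0,0,0],"fingers": 0.74},{"dp": [0.1,-0.011,0.0087],"angular": [0,0,0],"fingers": 0.74},{"dp": [0.11,-0.011,0.0095],"angular": [0,0,0],"fingers": 0.74},{"dp": [0.12,-0.011,0.0104],"angular": [0,0,0],"fingers": 0.74},{"dp": [0.13,-0.011,0.0113],"angular": [0,0,0],"fingers": 0.74},{"dp": [0.14,-0.011,0.0122],"angular": [0,0,0],"fingers": 0.74}]'

```text
time: 6.0
tool_pos: [574.8, -364.6, 43.2]
tcp_rot: [-180.0, -5.0, 147.9]
ft_force: [0.8, 0.3, -0.4]
finger_gap: 22.6
grip_force: 0.4
```

```bash
cat > eg.py <<'E'
from fit import *
import sys
im=snapshot("wrist");p=camera_params("wrist")
hsv=cv2.cvtColor(im,cv2.COLOR_BGR2HSV)
if len(sys.argv)>1: cv2.imwrite(sys.argv[1],im)
g=cv2.GaussianBlur(cv2.cvtColor(im,cv2.COLOR_BGR2GRAY),(5,5),1)
S=np.array([525.9,-331.5]);h=np.array([-.848,.530])
for n in ("egg","egg_cup","stand"):
  for q in masks_of("wrist",n)[:1]:
    v,u=np.nonzero(q["pixels"]);uv=[(u.min()+u.max())/2,(v.min()+v.max())/2]
    E=onz(p,uv,{"egg":85,"egg_cup":60,"stand":40}[n])[:2]
    print(n,round(q["conf"],2),u.min(),u.max(),v.min(),v.max(),E.round(1),"along",((S-E)@h).round(1),"lat",((S-E)@[-h[1],h[0]]).round(1))
s=sense();print(np.round(s["tool_pos"],1),np.round(s["ft_force"],1),s["finger_gap"],s["time"])
E
python3 eg.py pics/f.png
```

```text
egg 0.76 221 344 160 283 [ 550.9 -348. ] along 29.9 lat -0.8
egg_cup 0.91 229 336 144 190 [ 536.8 -339.1] along 13.3 lat -0.7
stand 0.71 471 559 0 9 [ 532.3 -219.5] along -53.9 lat 98.4
[ 574.8 -364.6   43.1] [ 0.3 -0.7 -0. ] 22.275574664022653 6.2
```

View pics/f.png

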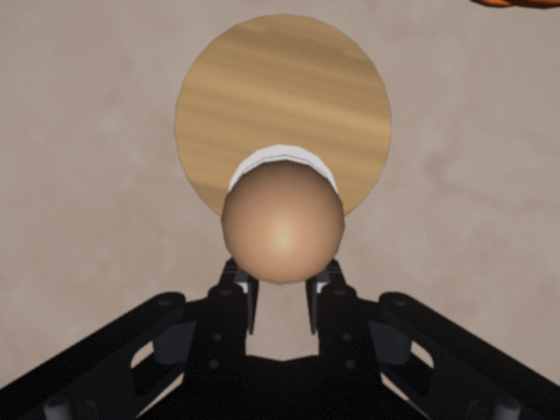

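The egg (283,222), stand (283,122) and fork (283) are now in line, and the cup is moving upright at under 1 N. I continue.

Call:
step_arm --targets '[{"dp": [0.01,0,0.0009],"angular": [0,0,0],"fingers": 0.74},{"dp": [0.025,0,0.0022],"angular": [0,0,0],"fingers": 0.74},{"dp": [0.04,0,0.0035],"angular": [0,0,0],"fingers": 0.74},{"dp": [0.055,0,0.0048],"angular": [0,0,0],"fingers": 0.74},{"dp": [0.07,0,0.0061],"angular": [0,0,0],"fingers": 0.74},{"dp": [0.085,0,0.0074],"angular": [0,0,0],"fingers": 0.74},{"dp": [0.1,0,0.0087],"angular": [0,0,0],"fingers": 0.74},{"dp": [0.11,0,0.0096],"angular": [0,0,0],"fingers": 0.74}]'

```text
time: 7.2
tool_pos: [555.9, -352.8, 43.2]
tcp_rot: [-180.0, -5.0, 147.9]
ft_force: [1.0, 0.1, -0.3]
finger_gap: 22.1
grip_force: 0.4
```

```bash
python3 eg.py pics/g.png
```

```text
egg 0.96 221 344 158 283 [ 531.7 -336. ] along 7.3 lat -0.7
egg_cup 0.64 229 335 145 188 [ 517.7 -327.4] along -9.1 lat -0.9
stand 0.61 433 559 0 62 [ 518.7 -218.9] along -65.8 lat 91.6
[ 556.  -352.8   43.1] [ 0.  -0.4 -0.7] 22.12728540865752 7.4
```

View pics/g.png

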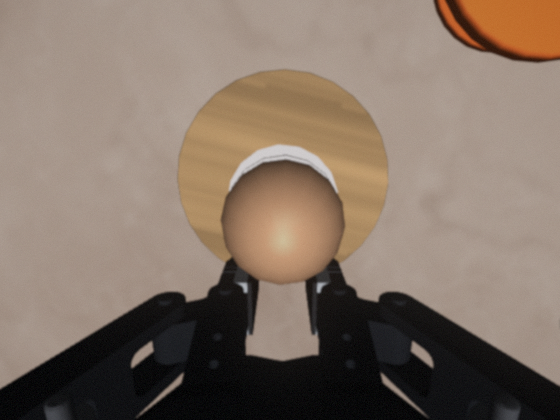

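Run:
```python
from fit import *
p=camera_params("wrist");h=np.array([-.848,.530])
S,e=fit(p,40,50,[526,-331],178,388.5,69);print(S,e)
C,e2=fit(p,50,24.5,[532,-336],229,336.5,145);print(C,e2,(S-C)@h,(S-C)@[-h[1],h[0]])
```

```text
[ 525.56168022 -331.60240352] [-1.3  1.3  0.1]
[ 531.66021446 -335.737245  ] [-1.4  1.4  0.1] 7.363023016197783 -0.2741224306498649
```

The cup is still upright at 0.4 N, and both fits agree on 7.4 mm to go. I push that, pause, then back straight out.

Call:
step_arm --targets '[{"dp": [0.008,0,0.0007],"angular": [0,0,0],"fingers": 0.74},{"dp": [0.018,0,0.0016],"angular": [0,0,0],"fingers": 0.74},{"dp": [0.028,0,0.0024],"angular": [0,0,0],"fingers": 0.74},{"dp": [0.034,0,0.003],"angular": [0,0,0],"fingers": 0.74},{"dp": [0.037,0,0.0032],"angular": [0,0,0],"fingers": 0.74},{"dp": [0.037,0,0.0032],"angular": [0,0,0],"fingers": 0.74},{"dp": [0.02,0,0.0017],"angular": [0,0,0],"fingers": 0.74},{"dp": [-0.03,0,-0.0026],"angular": [0,0,0],"fingers": 0.74}]'

```text
time: 8.4
tool_pos: [561.3, -356.1, 43.1]
tcp_rot: [-180.0, -5.1, 147.9]
ft_force: [-0.6, -0.3, 0.2]
finger_gap: 21.9
grip_force: 0.0
```

Call:
step_arm --targets '[{"dp": [-0.1,0,-0.01],"angular": [0,0,0],"fingers": 0.74},{"dp": [-0.2,0,-0.02],"angular": [0,0,0],"fingers": 0.74},{"dp": [-0.25,0,-0.1],"angular": [0,0,0],"fingers": 0.74},{"dp": [-0.28,0,-0.25],"angular": [0,0,0],"fingers": 0.74},{"dp": [-0.3,0,-0.4],"angular": [0,0,0],"fingers": 0.74},{"dp": [-0.3,0,-0.55],"angular": [0,0,0],"fingers": 0.74},{"dp": [-0.3,0,-0.55],"angular": [0,0,0],"fingers": 0.74},{"dp": [-0.3,0,-0.55],"angular": [0,0,0],"fingers": 0.74}]'

```text
time: 9.4
tool_pos: [620.0, -392.8, 146.4]
tcp_rot: [-180.0, -5.1, 147.9]
ft_force: [0.2, 1.2, -0.1]
finger_gap: 22.7
grip_force: 0.0
```

```bash
python3 eg.py pics/i.png
python3 - <<'E'
import cv2
im=cv2.imread("pics/i.png");cv2.imwrite("pics/j.png",im)
E
```

```text
egg 0.95 248 315 3 79 [ 522.5 -330.5] along -3.5 lat -0.9
egg_cup 0.81 249 316 54 95 [ 534.7 -337.3] along 10.5 lat -0.3
stand 0.74 215 349 0 132 [ 526.1 -332.3] along 0.6 lat -0.6
[ 619.3 -392.3  145.5] [ 0.2 -0.6 -0.5] 22.803525977503412 9.6
```

View pics/j.png

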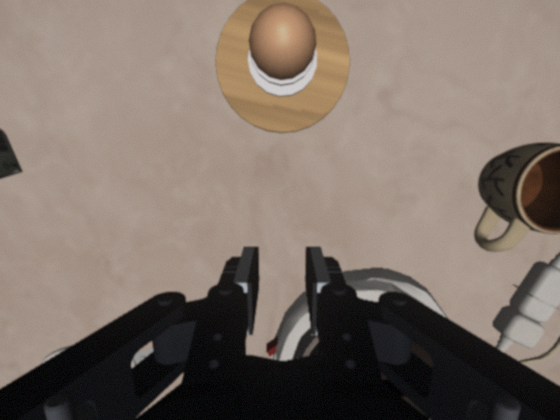

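The egg sits upright in the cup, and the cup looks central: stand columns 215–350 and lower edge 132, flange columns 248–317 and lower edge 95. I check the offset by fitting.

Run:
```python
from fit import *
p=camera_params("wrist");h=np.array([-.848,.530])
S,e=fit(p,40,50,[526,-331],215.5,349.5,B=132.3);print(S,e)
for z in (45,50):
    C,e2=fit(p,z,24.5,[526,-331],248.5,316.5,B=95.5);print(C,e2,(S-C)@h,(S-C)@[-h[1],h[0]])
c0,d=ray(p,(281.5,41));print(proj(p,[[*S,85]]))
```

```text
[ 524.20677636 -330.69021618] [-1.   1.   0.1]
[ 523.55913047 -330.30219418] [-0.  0.  0.] -0.7548553751466047 -0.014209662263906943
[ 524.16197851 -330.6957138 ] [-0.7  0.7  0. ] -0.035074834779028265 -0.02840484648151005
[[282.70643338  44.30523783]]
```

Centred to within about 1 mm, so I hand in.

```bash
python3 -c "from bench import *;print(hand_in())"
```

```text
the job is handed in; nothing more can be done
None
```

The egg cup, with the egg still upright in it, stands within about 1 mm of the stand's centre by the last camera fit. I handed the job in at about 9.6 s with the gripper clear; the judge gave no verdict.

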